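# Hold a glued boot heel in the heel press

## Robot

A 7-joint arm with a two-finger parallel gripper is mounted at the origin on the work surface. World frame = base frame: x ahead of the robot, y to its left, z up, the work surface at z = 0. Lengths are in mm, angles in degrees, forces in N, time in s.
With the tool pointing down it reaches from about 400 to 850 mm from the base axis. Payload 10.4 kg.
Tool frame: the origin (TCP) lies midway between the tips of the shut fingers; the grasp point (between the pads) lies 19 mm behind it; z points along the fingers, y is the line along which they close (so a half turn about z gives the same grasp; the last joint's range is limited). The gripper opens to 87 mm and grips with 3 to 60 N. Pads are 19 mm wide; open, the fingers measure 117 mm over their backs; the gripper's body (75 mm by 190 mm) begins 51 mm behind the grasp point.
Start: joints at [63.736, 19.034, -3.707, 83.658, 1.238, 77.344, -5.071], TCP at [263.859, -566.596, 222.576] pointing down, gripper open.
Joint ranges: [-148.97, 148.97], [-28.65, 121.19], [-84.17, 76.75], [9.2, 138.47], [-72.65, 252.65], [3.7, 117.97], [-149.18, 149.18]. Speed limits (degrees/s): [127.2, 127.2, 159.86, 159.86, 180, 180, 180].

## Interface

Orientations are given as a 3x3 rotation matrix whose columns are the frame's x, y, z axes.
In Python, from bench import status, capture, camera_info, job_done gives the robot as it stands.
- The arm moves only by the tool move_arm, never from a script. Its argument "motion" is a list of rows, each an object of numbers: "tx", "ty", "tz": the shift along the tool's x, y, z in cm; "ax", "ay", "az": the turn, a rotation vector about the tool's x, y, z in rad; "jaw": the opening in per cent of the stroke, from 0 (shut) to 100 (fully open). A call has 1 to 12 rows; each row shifts and turns the commanded pose from where the row before left it, along the tool's axes as they then stand; what a row does not reach is not made up. A row lasts 1/10 s, in which the tool goes at most 50 mm and 8.59 degrees, less where a joint would pass 70% of its speed; a pose out of reach is approached as far as the arm can. A call with a gripper value outside its range is refused whole. The fingers move at their own pace and stop on an object; "newtons" is the grip in N (left out, the last holds). Time passes only in rows, so rows that do not move let the fingers close. It gives the time, the measured TCP pose, the force, the opening and the grip force at its end, in the units of the state.
- status.state(): the state, without advancing time (a new reading comes with each control period).
- capture(name): name is "scene" or "top" or "wrist"; returns the picture (384x512x3 uint8, red, green, blue); there is no depth.
- camera_info(name): a dict with "K" (3x3 intrinsics, pixels), "pose" (4x4, takes a point from camera to world coordinates). Camera axes: x right, y up, looking along -z (the intrinsics and any distortion apply to the point x, -y, -z); pixel columns grow to the right and rows downward; lengths in mm; the calibration is good to about 2 mm. The wrist camera is an equidistant fisheye: a pixel r from the principal point sees the ray r / f radians off the axis. A picture is of the moment at which its call begins: read the wrist's pose just before it. camera_info takes no time and is no camera call; for the wrist camera it gives the pose at the moment of the call.
- job_done(): hands the job in; it is judged then, once.
The state is a dict: "time_s": time; "qpos": joint angles; "qd": joint speeds; "effort": joint torques, N m; "eef_pos": TCP position; "eef_rot": TCP orientation; "contact_force": force on the tool from outside, world axes, zero at the start; "torque": the same for the moment, N m; "gripper_width": opening from 0.0 (shut) to 1.0 (fully open); "gripper_force": force on a finger pad.
Only numpy, scipy, OpenCV 4.12 (cv2) and the standard library are available. Lean on these libraries where they do the work, as an engineer would, in place of code of your own. Each camera call takes 0.05 s, during which the arm holds its last target. There are 200 camera calls.

## Task

Lay the larger of the two loose heels flat in the D-shaped nest on the press's sled, tan side up as it lies, its rounded end matching the rounded end of the nest, then slide the sled fully home under the ram. Push the wooden palm knob 30 mm down against its spring so that the foot clamps the heel, keep it there for at least three seconds and finish still holding it down. Leave the small heel, the polish tin and the shoe brush where they are.

Things in the scene. Friction and masses are not known exactly. Their poses are not given: they have to be found in the camera images.
- heel: the larger loose shoe heel: a D-shaped block 58 mm wide (x), 64 mm long (y), 22 mm thick, black rubber below, brown leather in the middle, tan on top, 60 to 120 g. Its +y end is a half round of radius 29 mm, its -y end is straight with square corners. Origin: centre of its underside; z up. It lies flat on the bench.
- heel_back (a point): the middle of the rounded end of the larger heel, 32 mm along +y from its origin, 11 mm above its underside
- small_heel: the smaller heel, same shape and materials but 42 mm wide (x), 46 mm long (y), 22 mm thick; leave it alone. Origin: centre of its underside. It and the larger heel may change places.
- press: bench heel press, fixed. Origin on the bench under the ram's vertical axis. Its steel base plate is 130 mm wide (x +-65), 12 mm high and reaches from y = -260 to +75 mm. A grey column (x -94 to -62, y +-30 mm) carries a head (x -94 to +31, y +-30 mm, from 100 to 135 mm above the bench) through which the ram's stem (radius 8 mm) passes. The sled slides along the press's +y towards the ram.
- sled (a joint): travel of the sled along the press's +y: 0 fully out, 0.150 m fully home at its stop, the nest's centre then under the ram's axis; starts between 0 and 0.03. It stays where it is left; pushing it takes 2 to 4 N at moderate speed.
- seat (a point): centre of the nest's floor on the sled, 22 mm above the bench; x and y axes as the press's. The nest is a shallow D-shaped recess 66 mm wide (x) by 72 mm long (y), rounded at its +y end (towards the ram), bounded by a fence 6 mm high and 6 mm thick: about 4 mm of play all round the heel. The heel belongs with its origin here and its own y axis along this y.
- tab (a point): middle of the top edge of the sled's upright push tab, a steel plate 50 mm wide (x), 10 mm thick (y), 40 mm high, its top 62 mm above the bench, 105 mm behind the nest's centre (-y). Push its -y face towards +y to send the sled home.
- ram (a joint): downward travel of the palm knob and ram: 0 up at rest, stop at 0.045 m; 0.030 is wanted (0.025 to 0.036 passes). It springs back up when let go. Pushing takes about 3 N at the start; the foot meets a seated heel at 0.015; then about 600 N/m, 15 N at 0.030, 18 N at 0.036.
- knob_top (a point): centre of the flat top of the round wooden palm knob on the ram's stem, 48 mm across, 205 mm above the bench when up, 175 mm at the wanted travel
- foot: steel pressing disc under the ram, 40 mm across, on a cushion spring of its own; underside 59 mm above the bench when the ram is up, a seated heel's top is at 44 mm. Origin on the ram's axis, 59 mm below its underside.
- tin: round polish tin, 75 mm across, 26 mm high, origin centre of its underside; leave it alone
- brush: shoe brush, 50 by 150 by 45 mm, origin centre of its underside; leave it alone
There are look-alikes about, which are no part of the job. What is shaped like the heel but green or pink is not meant.

How it is judged:
By the outcome, as a careful person would: the job done as asked, in the order asked, and still so for the second after the job is handed in, while the arm keeps its last pose, push and grip.
It also fails if it takes over 64 s, if anything falls off the work surface, if the arm or the gripper's body presses on something with over 40 N, if the wrist force passes 120 N, or if a joint passes its speed limit or range.

## Working session

There is one attempt and no reset: what is moved stays moved. The work goes in short steps, Python scripts to look and compute and a tool call to move; the robot and the scene stay as the last step left them, time stands still between calls to the robot, and variables do not carry over. Pictures are saved under pics/ and viewed, at most 10 in all, crops included, and the job is handed in when it is done.

Besides the shell and the picture viewer there is one more tool, called after "Request:" by a JSON object that holds its "api" and its "payload", one argument or row to a line. move_arm: Moves the arm, as the interface text tells. Its arguments: {"type":"object","properties":{"motion":{"type":"array","items":{"type":"object","properties":{"tx":{"type":"number"},"ty":{"type":"number"},"tz":{"type":"number"},"ax":{"type":"number"},"ay":{"type":"number"},"az":{"type":"number"},"jaw":{"type":"number"}}}},"newtons":{"type":"number"}},"required":["motion"]}

```bash
mkdir -p pics
cat > h.py <<'E'
import numpy as np, cv2
from bench import status, capture, camera_info, job_done
def ray(ci,u,v,fish=False):
    K=np.array(ci["K"]);P=np.array(ci["pose"])
    a=(u-K[0,2])/K[0,0];b=(v-K[1,2])/K[1,1]
    if fish:
        r=np.hypot(a,b);s=np.sin(r)/max(r,1e-9);d=np.array([a*s,-b*s,-np.cos(r)])
    else: d=np.array([a,-b,-1.])
    return P[:3,3],P[:3,:3]@d
def onz(ci,u,v,z,fish=False):
    o,d=ray(ci,u,v,fish);return o+d*(z-o[2])/d[2]
E
python3 - <<'E'
from h import *
for n in("scene","top"):
    im=capture(n);cv2.imwrite(f"pics/{n}0.png",im[...,::-1]);ci=camera_info(n);print(n,np.round(ci["K"],1).tolist(),np.round(ci["pose"],3).tolist(),[k for k in ci])
E
```

```text
scene [[472.0, 0.0, 257.9], [0.0, 472.0, 185.8], [0.0, 0.0, 1.0]] [[0.816, -0.449, 0.364, 1028.2], [0.578, 0.62, -0.531, -658.725], [0.013, 0.644, 0.765, 1156.933], [0.0, 0.0, 0.0, 1.0]] ['K', 'pose']
top [[393.2, 0.0, 258.8], [0.0, 393.2, 191.8], [0.0, 0.0, 1.0]] [[-0.04, 0.971, -0.237, 305.309], [-0.999, -0.039, 0.008, 13.169], [-0.001, 0.237, 0.972, 1200.766], [0.0, 0.0, 0.0, 1.0]] ['K', 'pose']
```

View pics/scene0.png

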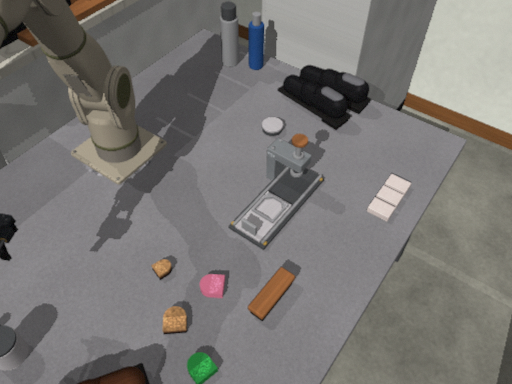

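View pics/top0.png

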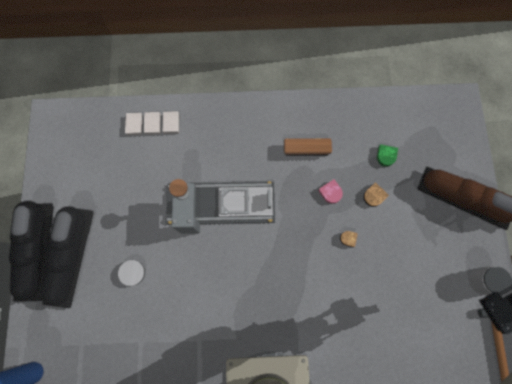

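The top view shows the larger heel at about (375,195), the small heel at (349,239), the nest at (233,202) and the knob at (178,188). The press's +y runs to image left, which is world +y. I'll enlarge the top view next.

Run:
```python
from h import *
ci=camera_info("top")
im=capture("top")[...,::-1]
a=cv2.resize(im[165:235,150:290],None,fx=5.5,fy=4*1.375,interpolation=cv2.INTER_CUBIC)
b=cv2.resize(im[170:255,320:405],(190,190),interpolation=cv2.INTER_CUBIC)
c=np.zeros((590,770,3),np.uint8);c[:385]=a;c[395:585,:190]=b
cv2.imwrite("pics/c1.png",c)
hsv=cv2.cvtColor(im,cv2.COLOR_BGR2HSV)
m=cv2.inRange(hsv,(5,90,60),(25,255,255))
n,l,s,ce=cv2.connectedComponentsWithStats(m)
for i in range(1,n):
    if s[i,4]>30: print(s[i],np.round(ce[i],1),onz(ci,*ce[i],22).round(1))
print("knob", onz(ci,178,187,205).round(), "nest",onz(ci,233.5,202,25).round())
```

```text
[285 139  47  15 687] [307.6 146. ] [ 735.8 -157.5   22. ]
[435 171  29  20 337] [448.5 179.9] [ 607.1 -587.1   22. ]
[170 180  17  16 224] [177.8 187.5] [616.  253.1  22. ]
[465 180  31  25 388] [479.  190.9] [ 568.3 -675.8   22. ]
[364 184  23  22 328] [374.4 195.1] [ 567.6 -352.    22. ]
[341 232  16  14 181] [348.5 238.3] [ 438.3 -259.9   22. ]
[492 324  17  57 407] [500.6 353.1] [ 100.2 -655.6   22. ]
knob [569. 215. 205.] nest [563.  82.  25.]
```

View pics/c1.png

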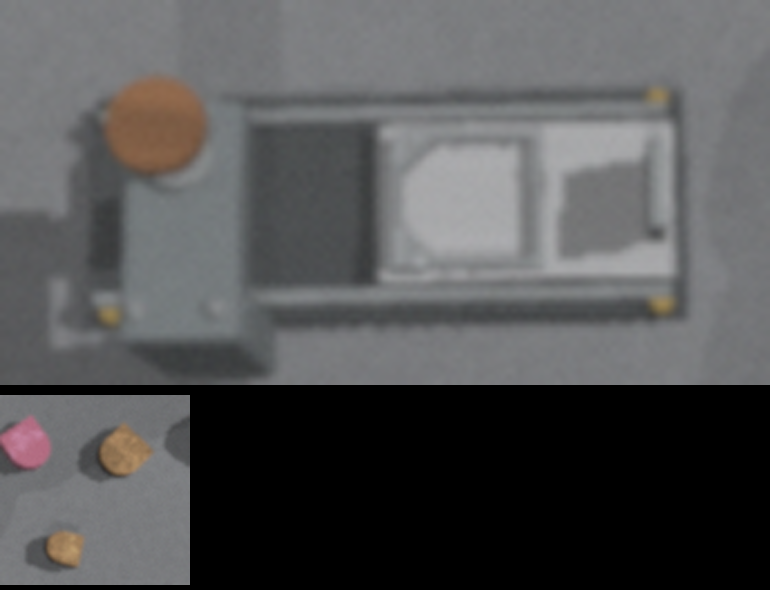

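The crop shows the press aligned nearly with the world axes. The heel's rounded end points down-left in the image (world -x, +y), and its straight end points up-right. Next I'll compute the move for a close wrist view.

Run:
```python
from h import *
s=status.state();print(np.round(s["eef_pos"],1),np.round(s["eef_rot"],3).tolist())
ci=camera_info("wrist");print(np.round(ci["K"],1).tolist(),np.round(ci["pose"],2).tolist())
R=np.array(s["eef_rot"]);print("shift cm",(R.T@(np.array([560,-350,240])-s["eef_pos"])/10).round(2))
print("knob check, nest check done")
ct=camera_info("top")
for u,v in((269,182),(270,220),(169.5,222)): print(onz(ct,u,v,14).round(1))
```

```text
[ 263.7 -566.3  222. ] [[0.907, 0.422, -0.0], [0.422, -0.907, 0.001], [-0.0, -0.001, -1.0]]
[[297.3, 0.0, 255.1], [0.0, 297.3, 191.0], [0.0, 0.0, 1.0]] [[0.42, 0.87, 0.27, 337.44], [-0.91, 0.4, 0.12, -534.14], [-0.0, -0.29, 0.96, 384.32], [0.0, 0.0, 0.0, 1.0]]
shift cm [35.99 -7.11 -1.8 ]
knob check, nest check done
[624.6 -29.9  14. ]
[504.4 -27.5  14. ]
[510.4 279.1  14. ]
```

Request:
{"api": "move_arm", "payload": {
  "motion": [
    {"tx": 3.6, "ty": -0.7, "tz": -0.2},
    {"tx": 3.6, "ty": -0.7, "tz": -0.2},
    {"tx": 3.6, "ty": -0.7, "tz": -0.2},
    {"tx": 3.6, "ty": -0.7, "tz": -0.2},
    {"tx": 3.6, "ty": -0.7, "tz": -0.2},
    {"tx": 3.6, "ty": -0.7, "tz": -0.2},
    {"tx": 3.6, "ty": -0.7, "tz": -0.2},
    {"tx": 3.6, "ty": -0.7, "tz": -0.2},
    {"tx": 3.6, "ty": -0.7, "tz": -0.2},
    {"tx": 3.6, "ty": -0.7, "tz": -0.2},
    {"az": -0.148},
    {"az": -0.148}
  ]
}}

```text
validation failed for argument at $.mo...
```

Request:
{"api": "move_arm", "payload": {
  "motion": [
    {"az": -0.148},
    {"az": -0.148},
    {"az": -0.148},
    {"az": -0.148},
    {"az": -0.148},
    {"az": -0.148},
    {"az": -0.148},
    {"az": -0.148},
    {"az": -0.148},
    {"az": -0.148},
    {"az": -0.148},
    {"az": 0}
  ]
}}

```text
validation failed for argument at $.mo...
```

Run:
```python
from h import *
ci=camera_info("wrist");im=capture("wrist")[...,::-1].copy();s=status.state()
print(np.round(s["eef_pos"],1),np.round(s["eef_rot"],3).tolist(),np.round(s["qpos"]).tolist(),np.round(s["contact_force"],1))
cv2.imwrite("pics/w1.png",im)
hsv=cv2.cvtColor(im,cv2.COLOR_BGR2HSV)
m=cv2.inRange(hsv,(8,70,90),(25,255,255));m=cv2.morphologyEx(m,cv2.MORPH_CLOSE,np.ones((5,5)))
cs,_=cv2.findContours(m,0,2)
for c in cs:
    if cv2.contourArea(c)<400: continue
    p=np.array([onz(ci,*q,22,True)[:2] for q in c[:,0]],np.float32)
    print(c[:,0].mean(0),cv2.contourArea(p),cv2.minAreaRect(p), np.round(cv2.approxPolyDP(p,5,True)[:,0]).tolist())
```

```text
[ 263.8 -566.4  222.1] [[0.907, 0.422, -0.0], [0.422, -0.907, 0.001], [0.0, -0.001, -1.0]] [64.0, 19.0, -4.0, 84.0, 1.0, 77.0, -5.0] [ 0.  -0.2 -0.6]
[351.80120482 304.74096386] 11812.985918708262 ((141.3559112548828, -827.7483520507812), (72.6727523803711, 438.14849853515625), 24.418441772460938) [[18.0, -643.0], [188.0, -1008.0], [205.0, -1025.0], [227.0, -1029.0], [169.0, -894.0], [153.0, -887.0], [112.0, -789.0], [119.0, -782.0], [109.0, -785.0], [103.0, -769.0], [131.0, -740.0], [107.0, -757.0], [105.0, -740.0], [86.0, -738.0], [58.0, -677.0], [69.0, -670.0], [110.0, -671.0], [103.0, -654.0], [45.0, -649.0], [36.0, -636.0]]
[288.68627451 251.11764706] 989.7411146629602 ((176.80946350097656, -660.0639038085938), (50.8237419128418, 22.972959518432617), 0.3242691159248352) [[202.0, -664.0], [194.0, -648.0], [151.0, -651.0], [162.0, -671.0], [199.0, -671.0]]
[432.84313725 203.39215686] 12278.882719300687 ((341.9842224121094, -904.1943359375), (86.23868560791016, 336.22528076171875), 9.997438430786133) [[308.0, -739.0], [299.0, -841.0], [289.0, -850.0], [301.0, -880.0], [322.0, -883.0], [327.0, -895.0], [323.0, -1046.0], [336.0, -1076.0], [372.0, -1032.0], [374.0, -841.0], [369.0, -852.0], [344.0, -850.0], [332.0, -827.0], [341.0, -814.0], [342.0, -740.0], [325.0, -739.0], [334.0, -748.0], [327.0, -757.0], [334.0, -774.0], [332.0, -847.0], [307.0, -850.0], [319.0, -740.0]]
```

View pics/w1.png

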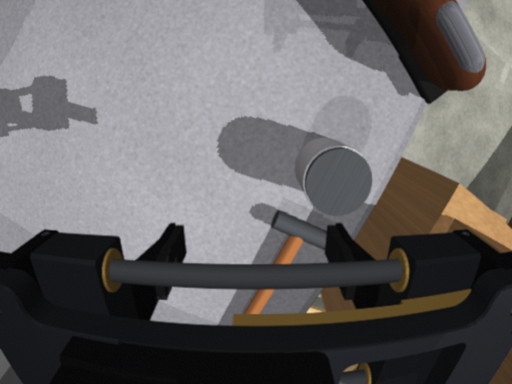

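The picture shows the arm hasn't moved: both calls were refused. The wrist view has the fingers at the bottom, at about (170,260) and (345,260). I'll try one row with all the fields filled in.

Request:
{"api": "move_arm", "payload": {
  "motion": [
    {"tx": 3.6, "ty": -0.7, "tz": -0.2, "ax": 0.0, "ay": 0.0, "az": 0.0, "jaw": 100}
  ],
  "newtons": 20
}}

```text
time_s: 0.3
eef_pos: [288.5, -547.8, 223.8]
eef_rot: [[0.91, 0.415, -0.003], [0.415, -0.91, -0.001], [-0.003, -0.001, -1.0]]
contact_force: [0.3, -0.3, 0.1]
gripper_width: 0.999
gripper_force: 0.0
```

Request:
{"api": "move_arm", "payload": {
  "motion": [
    {"tx": 3.6, "ty": -0.7, "tz": -0.2, "jaw": 100},
    {"tx": 3.6, "ty": -0.7, "tz": -0.2, "jaw": 100},
    {"tx": 3.6, "ty": -0.7, "tz": -0.2, "jaw": 100},
    {"tx": 3.6, "ty": -0.7, "tz": -0.2, "jaw": 100},
    {"tx": 3.6, "ty": -0.7, "tz": -0.2, "jaw": 100},
    {"tx": 3.6, "ty": -0.7, "tz": -0.2, "jaw": 100},
    {"tx": 3.6, "ty": -0.7, "tz": -0.2, "jaw": 100},
    {"tx": 3.6, "ty": -0.7, "tz": -0.2, "jaw": 100},
    {"tx": 3.6, "ty": -0.7, "tz": -0.2, "jaw": 100},
    {"az": -0.148, "jaw": 100},
    {"az": -0.148, "jaw": 100}
  ]
}}

```text
validation failed for argument at $.mo...
```

Every field seems to be needed.

Request:
{"api": "move_arm", "payload": {
  "motion": [
    {"tx": 3.6, "ty": -0.7, "tz": -0.2, "ax": 0, "ay": 0, "az": 0, "jaw": 100},
    {"tx": 3.6, "ty": -0.7, "tz": -0.2, "ax": 0, "ay": 0, "az": 0, "jaw": 100},
    {"tx": 3.6, "ty": -0.7, "tz": -0.2, "ax": 0, "ay": 0, "az": 0, "jaw": 100},
    {"tx": 3.6, "ty": -0.7, "tz": -0.2, "ax": 0, "ay": 0, "az": 0, "jaw": 100},
    {"tx": 3.6, "ty": -0.7, "tz": -0.2, "ax": 0, "ay": 0, "az": 0, "jaw": 100},
    {"tx": 3.6, "ty": -0.7, "tz": -0.2, "ax": 0, "ay": 0, "az": 0, "jaw": 100},
    {"tx": 3.6, "ty": -0.7, "tz": -0.2, "ax": 0, "ay": 0, "az": 0, "jaw": 100},
    {"tx": 3.6, "ty": -0.7, "tz": -0.2, "ax": 0, "ay": 0, "az": 0, "jaw": 100},
    {"tx": 3.6, "ty": -0.7, "tz": -0.2, "ax": 0, "ay": 0, "az": 0, "jaw": 100},
    {"tx": 0, "ty": 0, "tz": 0, "ax": 0, "ay": 0, "az": -0.148, "jaw": 100},
    {"tx": 0, "ty": 0, "tz": 0, "ax": 0, "ay": 0, "az": -0.148, "jaw": 100}
  ]
}}

```text
time_s: 1.4
eef_pos: [561.8, -349.6, 242.1]
eef_rot: [[0.738, 0.674, -0.0], [0.674, -0.738, 0.001], [0.0, -0.001, -1.0]]
contact_force: [-0.5, -1.3, -0.1]
gripper_width: 1.001
gripper_force: 0.0
```

Request:
{"api": "move_arm", "payload": {
  "motion": [
    {"tx": 0, "ty": 0, "tz": 0, "ax": 0, "ay": 0, "az": -0.148, "jaw": 100},
    {"tx": 0, "ty": 0, "tz": 0, "ax": 0, "ay": 0, "az": -0.148, "jaw": 100},
    {"tx": 0, "ty": 0, "tz": 0, "ax": 0, "ay": 0, "az": -0.148, "jaw": 100},
    {"tx": 0, "ty": 0, "tz": 0, "ax": 0, "ay": 0, "az": -0.148, "jaw": 100},
    {"tx": 0, "ty": 0, "tz": 0, "ax": 0, "ay": 0, "az": -0.148, "jaw": 100},
    {"tx": 0, "ty": 0, "tz": 0, "ax": 0, "ay": 0, "az": -0.148, "jaw": 100},
    {"tx": 0, "ty": 0, "tz": 0, "ax": 0, "ay": 0, "az": -0.148, "jaw": 100},
    {"tx": 0, "ty": 0, "tz": 0, "ax": 0, "ay": 0, "az": -0.148, "jaw": 100},
    {"tx": 0, "ty": 0, "tz": 0, "ax": 0, "ay": 0, "az": -0.148, "jaw": 100},
    {"tx": 0, "ty": 0, "tz": 0, "ax": 0, "ay": 0, "az": -0.148, "jaw": 100},
    {"tx": 0, "ty": 0, "tz": 0, "ax": 0, "ay": 0, "az": -0.148, "jaw": 100},
    {"tx": 0, "ty": 0, "tz": 0, "ax": 0, "ay": 0, "az": 0, "jaw": 100}
  ]
}}

```text
time_s: 2.6
eef_pos: [560.5, -351.3, 242.2]
eef_rot: [[-0.711, 0.703, -0.0], [0.703, 0.711, 0.0], [0.001, -0.0, -1.0]]
contact_force: [0.4, -0.9, 0.0]
gripper_width: 0.999
gripper_force: 0.0
```

```bash
cat > w.py <<'E'
from h import *
import sys
def look(name,z=22):
    ci=camera_info("wrist");im=capture("wrist")[...,::-1].copy();s=status.state()
    print(np.round(s["eef_pos"],1),np.round(s["eef_rot"],3).tolist(),np.round(s["qpos"]).tolist(),np.round(s["contact_force"],1))
    cv2.imwrite(f"pics/{name}.png",im)
    hsv=cv2.cvtColor(im,cv2.COLOR_BGR2HSV)
    m=cv2.inRange(hsv,(8,70,90),(25,255,255));m=cv2.morphologyEx(m,cv2.MORPH_CLOSE,np.ones((5,5)))
    for c in cv2.findContours(m,0,2)[0]:
        if cv2.contourArea(c)<400: continue
        p=np.array([onz(ci,*q,z,True)[:2] for q in c[:,0]],np.float32)
        print(c[:,0].mean(0).round(),cv2.contourArea(p),np.round(cv2.boxPoints(cv2.minAreaRect(p))).tolist(),np.round(cv2.approxPolyDP(p,3,True)[:,0]).tolist())
if __name__=="__main__": look(sys.argv[1])
E
python3 w.py w2
```

```text
[ 560.5 -351.2  242.3] [[-0.707, 0.707, -0.0], [0.707, 0.707, 0.0], [0.0, 0.0, -1.0]] [49.0, 26.0, -30.0, 74.0, 13.0, 83.0, 65.0] [-0.2  0.4 -0.6]
[258. 165.] 3304.214067466557 [[525.0, -349.0], [567.0, -399.0], [612.0, -361.0], [569.0, -311.0]] [[537.0, -350.0], [542.0, -369.0], [566.0, -397.0], [610.0, -361.0], [581.0, -328.0], [567.0, -323.0], [547.0, -330.0]]
[432. 165.] 7814.4520505236 [[712.0, -230.0], [767.0, -233.0], [775.0, -74.0], [720.0, -71.0]] [[731.0, -71.0], [722.0, -75.0], [718.0, -222.0], [713.0, -228.0], [754.0, -231.0], [767.0, -223.0], [772.0, -77.0], [766.0, -73.0]]
[235.  52.] 1736.4385443876963 [[414.0, -279.0], [456.0, -291.0], [469.0, -246.0], [426.0, -234.0]] [[431.0, -242.0], [420.0, -256.0], [415.0, -277.0], [456.0, -289.0], [463.0, -266.0], [462.0, -252.0], [445.0, -239.0]]
```

View pics/w2.png

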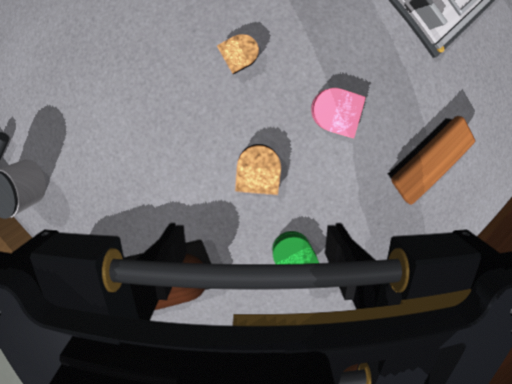

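The heel's corners lie at (566,-397) and (610,-361), 57 mm apart, and its area is 3304 mm² against 3351 ideal. Its x axis is at about 40°, and its origin is near (568,-355). In the picture it is at (258,165), and the green look-alike is at (295,250). I'll go lower over the grip point and check again.

Request:
{"api": "move_arm", "payload": {
  "motion": [
    {"tx": -0.8, "ty": 0.1, "tz": 3.5, "ax": 0, "ay": 0, "az": 0, "jaw": 100},
    {"tx": -0.8, "ty": 0.1, "tz": 3.5, "ax": 0, "ay": 0, "az": 0, "jaw": 100},
    {"tx": 0, "ty": 0, "tz": 3.5, "ax": 0, "ay": 0, "az": 0, "jaw": 100},
    {"tx": 0, "ty": 0, "tz": 3.5, "ax": 0, "ay": 0, "az": 0.087, "jaw": 100},
    {"tx": 0, "ty": 0, "tz": 0, "ax": 0, "ay": 0, "az": 0, "jaw": 100},
    {"tx": 0, "ty": 0, "tz": 0, "ax": 0, "ay": 0, "az": 0, "jaw": 100}
  ]
}}

```text
time_s: 3.25
eef_pos: [573.5, -361.0, 103.2]
eef_rot: [[-0.646, 0.764, -0.0], [0.764, 0.646, 0.0], [0.0, -0.0, -1.0]]
contact_force: [0.4, -0.2, 0.5]
gripper_width: 1.0
gripper_force: 0.0
```

```bash
python3 w.py w3
```

```text
[ 574.4 -361.3  104.7] [[-0.646, 0.763, 0.002], [0.763, 0.646, -0.001], [-0.002, 0.001, -1.0]] [48.0, 33.0, -28.0, 81.0, 16.0, 69.0, 58.0] [ 0.2 -0.5  1.1]
[260. 174.] 3337.371627573855 [[525.0, -349.0], [567.0, -399.0], [612.0, -361.0], [570.0, -312.0]] [[539.0, -342.0], [541.0, -366.0], [566.0, -398.0], [610.0, -362.0], [585.0, -330.0], [572.0, -324.0], [551.0, -328.0]]
[479. 179.] 4870.767549141077 [[716.0, -229.0], [774.0, -234.0], [784.0, -121.0], [726.0, -116.0]] [[726.0, -116.0], [725.0, -214.0], [716.0, -228.0], [756.0, -230.0], [767.0, -227.0], [775.0, -219.0], [776.0, -166.0], [780.0, -157.0]]
[206.  23.] 1303.6085220621899 [[413.0, -278.0], [456.0, -291.0], [469.0, -248.0], [426.0, -235.0]] [[415.0, -277.0], [456.0, -290.0], [463.0, -268.0], [459.0, -248.0], [454.0, -243.0], [415.0, -272.0]]
```

View pics/w3.png

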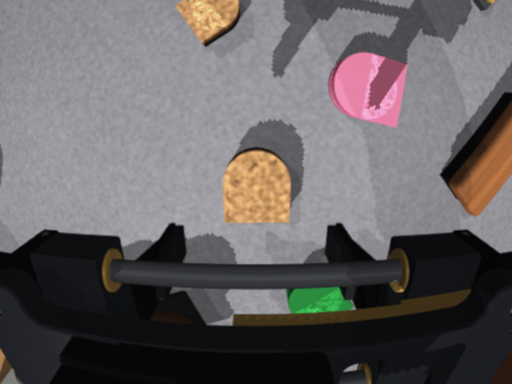

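The heel is now at (258,190), centred and square between the fingers. The two measurements agree: origin (568.5,-355.3), yaw 40°. I'll descend and grip.

Request:
{"api": "move_arm", "payload": {
  "motion": [
    {"tx": 0, "ty": 0, "tz": 3, "ax": 0, "ay": 0, "az": 0, "jaw": 100},
    {"tx": 0, "ty": 0, "tz": 3, "ax": 0, "ay": 0, "az": 0, "jaw": 100},
    {"tx": 0, "ty": 0, "tz": 2, "ax": 0, "ay": 0, "az": 0, "jaw": 100},
    {"tx": 0, "ty": 0, "tz": 1.3, "ax": 0, "ay": 0, "az": 0, "jaw": 100},
    {"tx": 0, "ty": 0, "tz": 0, "ax": 0, "ay": 0, "az": 0, "jaw": 100},
    {"tx": 0, "ty": 0, "tz": 0, "ax": 0, "ay": 0, "az": 0, "jaw": 100},
    {"tx": 0, "ty": 0, "tz": 0, "ax": 0, "ay": 0, "az": 0, "jaw": 100}
  ]
}}

```text
time_s: 4.0
eef_pos: [574.5, -361.6, 11.6]
eef_rot: [[-0.646, 0.764, 0.002], [0.764, 0.646, -0.001], [-0.003, 0.001, -1.0]]
contact_force: [1.1, -0.7, -0.2]
gripper_width: 0.998
gripper_force: 0.0
```

Request:
{"api": "move_arm", "payload": {
  "motion": [
    {"tx": 0, "ty": 0, "tz": 0.25, "ax": 0, "ay": 0, "az": 0, "jaw": 80},
    {"tx": 0, "ty": 0, "tz": 0, "ax": 0, "ay": 0, "az": 0, "jaw": 60},
    {"tx": 0, "ty": 0, "tz": 0, "ax": 0, "ay": 0, "az": 0, "jaw": 50},
    {"tx": 0, "ty": 0, "tz": 0, "ax": 0, "ay": 0, "az": 0, "jaw": 50},
    {"tx": 0, "ty": 0, "tz": 0, "ax": 0, "ay": 0, "az": 0, "jaw": 50},
    {"tx": 0, "ty": 0, "tz": 0, "ax": 0, "ay": 0, "az": 0, "jaw": 50},
    {"tx": 0, "ty": 0, "tz": 0, "ax": 0, "ay": 0, "az": 0, "jaw": 50}
  ],
  "newtons": 20
}}

```text
time_s: 4.7
eef_pos: [573.5, -361.0, 7.2]
eef_rot: [[-0.646, 0.764, 0.0], [0.764, 0.646, -0.0], [-0.0, 0.0, -1.0]]
contact_force: [0.0, 0.5, 0.6]
gripper_width: 0.661
gripper_force: 20.0
```

Request:
{"api": "move_arm", "payload": {
  "motion": [
    {"tx": 0, "ty": 0, "tz": -2, "ax": 0, "ay": 0, "az": 0, "jaw": 50},
    {"tx": 0, "ty": 0, "tz": -4, "ax": 0, "ay": 0, "az": 0, "jaw": 50},
    {"tx": 0, "ty": 0, "tz": -4, "ax": 0, "ay": 0, "az": 0, "jaw": 50},
    {"tx": 0, "ty": 0, "tz": -4, "ax": 0, "ay": 0, "az": 0, "jaw": 50},
    {"tx": 0, "ty": 0, "tz": 0, "ax": 0, "ay": 0, "az": 0.14, "jaw": 50},
    {"tx": 0, "ty": 0, "tz": 0, "ax": 0, "ay": 0, "az": 0.14, "jaw": 50},
    {"tx": 0, "ty": 0, "tz": 0, "ax": 0, "ay": 0, "az": 0.14, "jaw": 50},
    {"tx": 0, "ty": 0, "tz": 0, "ax": 0, "ay": 0, "az": 0.14, "jaw": 50},
    {"tx": 0, "ty": 0, "tz": 0, "ax": 0, "ay": 0, "az": 0.14, "jaw": 50},
    {"tx": 2, "ty": -0.1, "tz": 0, "ax": 0, "ay": 0, "az": 0, "jaw": 50},
    {"tx": 4, "ty": -0.1, "tz": 0, "ax": 0, "ay": 0, "az": 0, "jaw": 50},
    {"tx": 4, "ty": -0.1, "tz": 0, "ax": 0, "ay": 0, "az": 0, "jaw": 50}
  ],
  "newtons": 25
}}

```text
time_s: 5.9
eef_pos: [569.8, -260.3, 146.7]
eef_rot: [[-0.001, 1.0, -0.0], [1.0, 0.001, 0.0], [0.0, -0.0, -1.0]]
contact_force: [1.1, 0.5, -1.2]
gripper_width: 0.665
gripper_force: 25.0
```

Request:
{"api": "move_arm", "payload": {
  "motion": [
    {"tx": 4, "ty": -0.1, "tz": 0, "ax": 0, "ay": 0, "az": 0, "jaw": 50},
    {"tx": 4, "ty": -0.1, "tz": 0, "ax": 0, "ay": 0, "az": 0, "jaw": 50},
    {"tx": 4, "ty": -0.1, "tz": 0, "ax": 0, "ay": 0, "az": 0, "jaw": 50},
    {"tx": 4, "ty": -0.1, "tz": 0, "ax": 0, "ay": 0, "az": 0, "jaw": 50},
    {"tx": 4, "ty": -0.1, "tz": 0, "ax": 0, "ay": 0, "az": 0, "jaw": 50},
    {"tx": 4, "ty": -0.1, "tz": 0, "ax": 0, "ay": 0, "az": 0, "jaw": 50},
    {"tx": 3, "ty": -0.1, "tz": 0, "ax": 0, "ay": 0, "az": 0, "jaw": 50},
    {"tx": 1, "ty": 0, "tz": 0, "ax": 0, "ay": 0, "az": 0, "jaw": 50},
    {"tx": 0, "ty": 0, "tz": 0, "ax": 0, "ay": 0, "az": 0, "jaw": 50},
    {"tx": 0, "ty": 0, "tz": 0, "ax": 0, "ay": 0, "az": 0, "jaw": 50}
  ]
}}

```text
time_s: 6.9
eef_pos: [562.7, 17.4, 146.9]
eef_rot: [[-0.001, 1.0, -0.0], [1.0, 0.001, -0.001], [-0.001, -0.0, -1.0]]
contact_force: [0.6, 0.4, -1.1]
gripper_width: 0.665
gripper_force: 25.0
```

Run:
```python
from w import *
look("w4")
im=cv2.imread("pics/w4.png");cv2.imwrite("pics/w4.png",cv2.resize(im,(800,600),interpolation=cv2.INTER_CUBIC))
np.save("p4.npy",camera_info("wrist")["pose"])
```

```text
[562.8  16.9 146.9] [[0.0, 1.0, -0.0], [1.0, -0.0, -0.001], [-0.001, -0.0, -1.0]] [21.0, 17.0, -32.0, 97.0, 10.0, 68.0, -14.0] [ 0.7 -0.9 -1.4]
[256. 211.] 9647.961708070376 [[502.0, 20.0], [502.0, -78.0], [626.0, -78.0], [626.0, 21.0]] [[502.0, -26.0], [506.0, -31.0], [507.0, -77.0], [618.0, -77.0], [618.0, -31.0], [626.0, -25.0], [615.0, -23.0], [607.0, -2.0], [588.0, 15.0], [573.0, 20.0], [539.0, 15.0], [520.0, 0.0]]
```

View pics/w4.png

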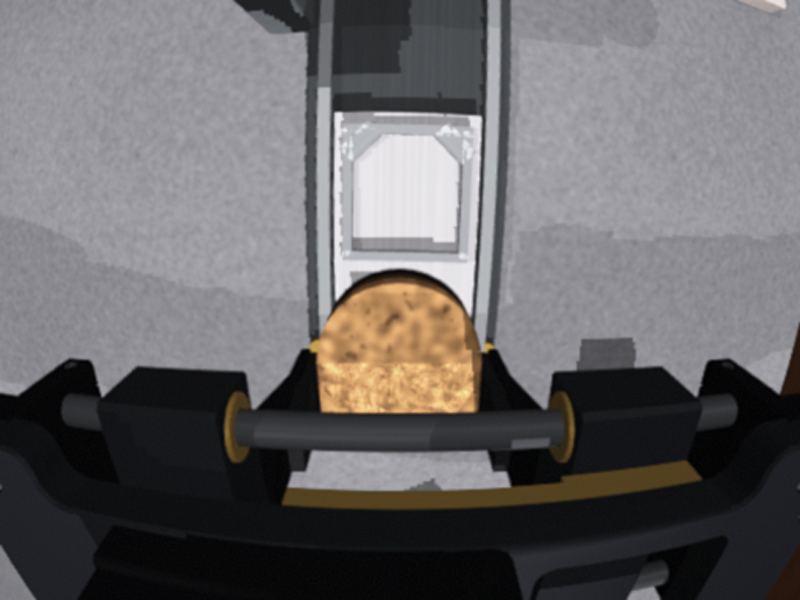

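The nest is clear: its inner floor spans about x 354–460 and y 130–250 in the 800-wide picture. The held heel is square to it, with its rounded end forward, its tip at (400,275). I'll compute both positions next.

Run:
```python
from h import *
ci=camera_info("wrist");k=1.5625
P=lambda u,v,z:onz(ci,u/k,v/k,z,True).round(1)
for n,u,v,z in(("floorL",354,200,22),("floorR",460,200,22),("fenceoutL",342,200,28),("fenceoutR",473,200,28),("roundfloor",406,134,22),("roundTopOut",406,122,28),("backfloor",406,250,22),("backTopOut",406,260,28),("backL",350,256,28),("backR",468,256,28),("sledfrontL",336,112,22),("sledfrontR",480,114,22),("railL near",318,330,12),("railL far",324,90,12),("railR near",494,330,12),("railR far",492,90,12)): print(n,P(u,v,z))
im=cv2.imread("pics/w4.png")
im=cv2.resize(im,(512,384));hsv=cv2.cvtColor(im,cv2.COLOR_BGR2HSV);m=cv2.inRange(hsv,(8,70,90),(25,255,255))
for r in range(170,250,6):
    x=np.where(m[r,150:360])[0]+150
    if len(x):print(r,onz(ci,x.min(),r,161.5,True).round(1)[:2],onz(ci,x.max(),r,161.5,True).round(1)[:2])
```

```text
floorL [535.2  71.1  22. ]
floorR [600.7  71.2  22. ]
fenceoutL [528.4  71.7  28. ]
fenceoutR [607.9  71.9  28. ]
roundfloor [567.2 111.7  22. ]
roundTopOut [567.1 118.7  28. ]
backfloor [567.3  39.3  22. ]
backTopOut [567.3  34.2  28. ]
backL [532.6  36.8  28. ]
backR [605.9  36.9  28. ]
sledfrontL [524.7 126.1  22. ]
sledfrontR [612.4 125.3  22. ]
railL near [506.8 -18.6  12. ]
railL far [515.7 141.9  12. ]
railR near [628.9 -18.7  12. ]
railR far [621.9 142.5  12. ]
182 [554.5  55.4] [571.   55.4]
188 [547.2  52.2] [578.9  52.2]
194 [543.9  48.9] [582.7  48.9]
200 [540.   45.6] [585.5  45.6]
206 [538.3  42.2] [587.3  42.2]
212 [536.4  38.7] [588.5  38.7]
218 [532.4  35.2] [589.8  35.2]
224 [531.5  31.6] [594.   31.6]
230 [533.5  28. ] [591.4  28.1]
236 [533.9  24.4] [591.7  24.4]
242 [534.2  20.6] [591.3  20.6]
248 [533.9  16.8] [591.   16.8]
```

The nest centre is at (568,76), measuring 65.5 × 72.4 against 66 × 72. The heel origin is at (562.6,24.7). So the shift is +51 mm in y and +5.5 mm in x, then down.

Request:
{"api": "move_arm", "payload": {
  "motion": [
    {"tx": 1.7, "ty": 0.2, "tz": 0, "ax": 0, "ay": 0, "az": 0, "jaw": 50},
    {"tx": 2.4, "ty": 0.25, "tz": 0, "ax": 0, "ay": 0, "az": 0, "jaw": 50},
    {"tx": 1, "ty": 0.1, "tz": 3, "ax": 0, "ay": 0, "az": 0, "jaw": 50},
    {"tx": 0, "ty": 0, "tz": 3, "ax": 0, "ay": 0, "az": 0, "jaw": 50},
    {"tx": 0, "ty": 0, "tz": 2.5, "ax": 0, "ay": 0, "az": 0, "jaw": 50},
    {"tx": 0, "ty": 0, "tz": 1.5, "ax": 0, "ay": 0, "az": 0, "jaw": 50},
    {"tx": 0, "ty": 0, "tz": 0.5, "ax": 0, "ay": 0, "az": 0, "jaw": 50},
    {"tx": 0, "ty": 0, "tz": 0, "ax": 0, "ay": 0, "az": 0, "jaw": 50},
    {"tx": 0, "ty": 0, "tz": 0, "ax": 0, "ay": 0, "az": 0, "jaw": 50},
    {"tx": 0, "ty": 0, "tz": 0, "ax": 0, "ay": 0, "az": 0, "jaw": 50}
  ]
}}

```text
time_s: 7.95
eef_pos: [568.9, 69.9, 43.3]
eef_rot: [[-0.002, 1.0, 0.002], [1.0, 0.002, -0.0], [-0.0, 0.002, -1.0]]
contact_force: [-0.6, 0.5, -1.1]
gripper_width: 0.662
gripper_force: 25.0
```

Run:
```python
from w import *
look("w5",58)
im=cv2.imread("pics/w5.png");cv2.imwrite("pics/w5.png",cv2.resize(im[100:292,128:384],(800,600),interpolation=cv2.INTER_CUBIC))
```

```text
[568.8  70.   43.1] [[-0.002, 1.0, 0.002], [1.0, 0.002, -0.0], [-0.0, 0.002, -1.0]] [15.0, 26.0, -32.0, 101.0, 16.0, 58.0, -23.0] [-0.3  0.1 -0.5]
[342. 311.] 1883.8915132757102 [[520.0, 25.0], [520.0, 12.0], [715.0, 12.0], [715.0, 25.0]] [[715.0, 12.0], [700.0, 25.0], [639.0, 25.0], [637.0, 21.0], [523.0, 21.0], [520.0, 13.0]]
[253. 209.] 2561.1137942805653 [[539.0, 111.0], [539.0, 59.0], [598.0, 59.0], [598.0, 111.0]] [[546.0, 99.0], [540.0, 83.0], [540.0, 60.0], [598.0, 60.0], [596.0, 90.0], [583.0, 107.0], [563.0, 110.0]]
```

View pics/w5.png

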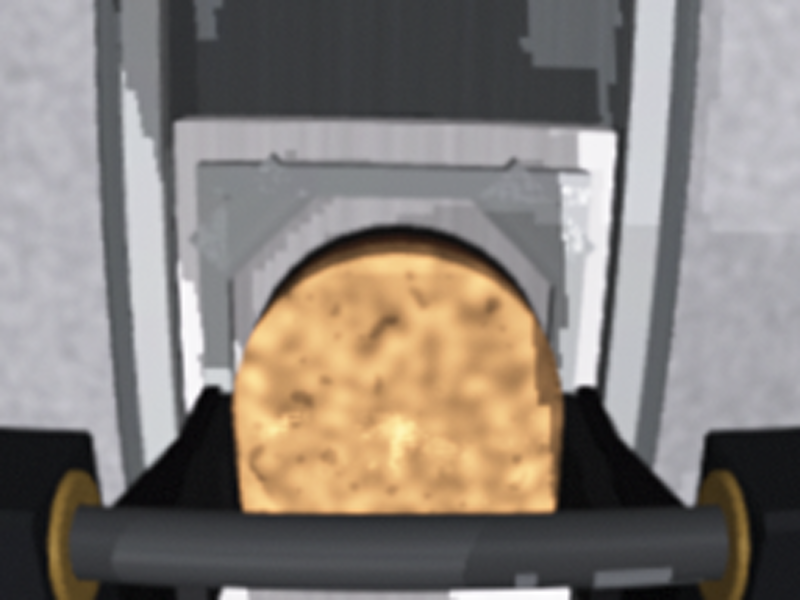

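The heel hangs centred over the nest in x, with its tip at about (400,240) in the crop. It is about 2 mm too far forward (y 77.9 against 76). I'll correct that, lower it and release.

Request:
{"api": "move_arm", "payload": {
  "motion": [
    {"tx": -0.2, "ty": -0.05, "tz": 0.3, "ax": 0, "ay": 0, "az": 0, "jaw": 50},
    {"tx": 0, "ty": 0, "tz": 0.5, "ax": 0, "ay": 0, "az": 0, "jaw": 50},
    {"tx": 0, "ty": 0, "tz": 0.4, "ax": 0, "ay": 0, "az": 0, "jaw": 50},
    {"tx": 0, "ty": 0, "tz": 0, "ax": 0, "ay": 0, "az": 0, "jaw": 50},
    {"tx": 0, "ty": 0, "tz": 0, "ax": 0, "ay": 0, "az": 0, "jaw": 50},
    {"tx": 0, "ty": 0, "tz": 0, "ax": 0, "ay": 0, "az": 0, "jaw": 50},
    {"tx": 0, "ty": 0, "tz": 0, "ax": 0, "ay": 0, "az": 0, "jaw": 50}
  ]
}}

```text
time_s: 8.7
eef_pos: [567.6, 68.0, 30.1]
eef_rot: [[-0.002, 1.0, 0.0], [1.0, 0.002, -0.0], [-0.0, 0.0, -1.0]]
contact_force: [0.8, 0.7, -1.6]
gripper_width: 0.661
gripper_force: 25.0
```

Bottom at about 22.7 mm, no contact force. I'll release slowly and lift.

Request:
{"api": "move_arm", "payload": {
  "motion": [
    {"tx": 0, "ty": 0, "tz": 0, "ax": 0, "ay": 0, "az": 0, "jaw": 72},
    {"tx": 0, "ty": 0, "tz": 0, "ax": 0, "ay": 0, "az": 0, "jaw": 80},
    {"tx": 0, "ty": 0, "tz": 0, "ax": 0, "ay": 0, "az": 0, "jaw": 88},
    {"tx": 0, "ty": 0, "tz": 0, "ax": 0, "ay": 0, "az": 0, "jaw": 88},
    {"tx": 0, "ty": 0, "tz": -2, "ax": 0, "ay": 0, "az": 0, "jaw": 88},
    {"tx": 0, "ty": 0, "tz": -3, "ax": 0, "ay": 0, "az": 0, "jaw": 88},
    {"tx": -2, "ty": 0, "tz": -3, "ax": 0, "ay": 0, "az": 0, "jaw": 88},
    {"tx": -3, "ty": 0, "tz": -3, "ax": 0, "ay": 0, "az": 0, "jaw": 88},
    {"tx": -2, "ty": 0, "tz": -1, "ax": 0, "ay": 0, "az": 0, "jaw": 88},
    {"tx": 0, "ty": 0, "tz": 0, "ax": 0, "ay": 0, "az": 0, "jaw": 88},
    {"tx": 0, "ty": 0, "tz": 0, "ax": 0, "ay": 0, "az": 0, "jaw": 88}
  ]
}}

```text
time_s: 9.8
eef_pos: [567.6, -2.1, 149.9]
eef_rot: [[-0.001, 1.0, 0.0], [1.0, 0.001, 0.0], [0.0, 0.0, -1.0]]
contact_force: [-0.6, 0.8, -1.1]
gripper_width: 0.877
gripper_force: 0.0
```

Run:
```python
from w import *
look("w6",44)
im=cv2.imread("pics/w6.png");cv2.imwrite("pics/w6.png",cv2.resize(im[60:342,68:444],(800,600),interpolation=cv2.INTER_CUBIC))
```

```text
[567.3  -1.2 149.5] [[-0.003, 1.0, -0.001], [1.0, 0.003, 0.0], [0.0, -0.001, -1.0]] [23.0, 18.0, -32.0, 97.0, 10.0, 68.0, -12.0] [ 0.3 -0.4  0.9]
[256.  88.] 3256.606149358675 [[538.0, 44.0], [597.0, 43.0], [597.0, 107.0], [539.0, 107.0]] [[550.0, 101.0], [539.0, 83.0], [538.0, 45.0], [597.0, 44.0], [597.0, 78.0], [588.0, 99.0], [567.0, 107.0]]
```

View pics/w6.png

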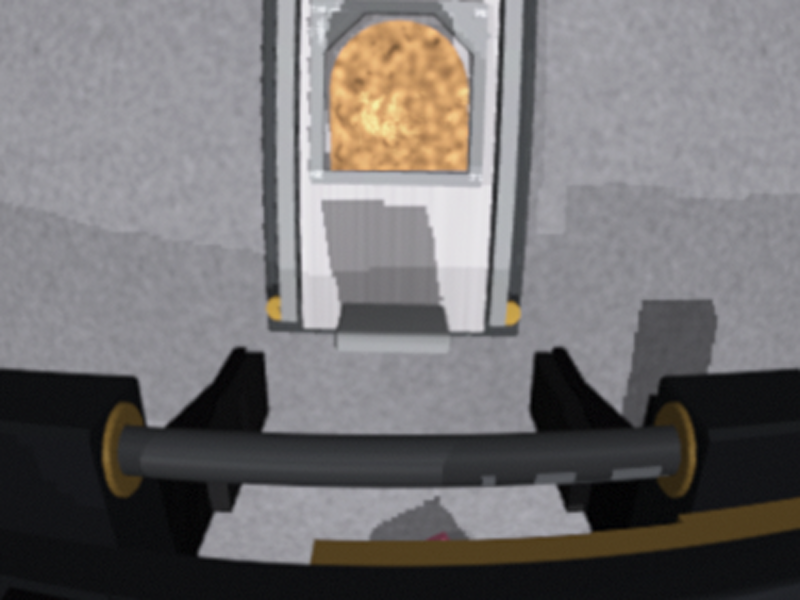

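The heel lies in the nest: its outline centre is (567.7,75.3), with an even gap all round. The tab's top edge is at (392,345) in the crop, y about -29. I'll go behind the tab with the fingers shut.

Request:
{"api": "move_arm", "payload": {
  "motion": [
    {"tx": -2, "ty": 0, "tz": 0, "ax": 0, "ay": 0, "az": 0, "jaw": 50},
    {"tx": -3, "ty": 0, "tz": 0, "ax": 0, "ay": 0, "az": 0, "jaw": 20},
    {"tx": -1.3, "ty": 0, "tz": 0, "ax": 0, "ay": 0, "az": 0, "jaw": 0},
    {"tx": 0, "ty": 0, "tz": 3, "ax": 0, "ay": 0, "az": 0, "jaw": 0},
    {"tx": 0, "ty": 0, "tz": 4, "ax": 0, "ay": 0, "az": 0, "jaw": 0},
    {"tx": 0, "ty": 0, "tz": 3, "ax": 0, "ay": 0, "az": 0, "jaw": 0},
    {"tx": 0, "ty": 0, "tz": 1.5, "ax": 0, "ay": 0, "az": 0, "jaw": 0},
    {"tx": 0, "ty": 0, "tz": 0, "ax": 0, "ay": 0, "az": 0, "jaw": 0},
    {"tx": 0, "ty": 0, "tz": 0, "ax": 0, "ay": 0, "az": 0, "jaw": 0},
    {"tx": 0, "ty": 0, "tz": 0, "ax": 0, "ay": 0, "az": 0, "jaw": 0},
    {"tx": 0.5, "ty": 0, "tz": 0, "ax": 0, "ay": 0, "az": 0, "jaw": 0},
    {"tx": 0.5, "ty": 0, "tz": 0, "ax": 0, "ay": 0, "az": 0, "jaw": 0}
  ]
}}

```text
time_s: 11.05
eef_pos: [568.4, -54.7, 36.0]
eef_rot: [[-0.002, 1.0, 0.002], [1.0, 0.002, -0.0], [-0.0, 0.002, -1.0]]
contact_force: [1.1, -0.3, 0.3]
gripper_width: 0.01
gripper_force: 0.0
```

Request:
{"api": "move_arm", "payload": {
  "motion": [
    {"tx": 0.5, "ty": 0, "tz": 0, "ax": 0, "ay": 0, "az": 0, "jaw": 0},
    {"tx": 0.5, "ty": 0, "tz": 0, "ax": 0, "ay": 0, "az": 0, "jaw": 0},
    {"tx": 0.5, "ty": 0, "tz": 0, "ax": 0, "ay": 0, "az": 0, "jaw": 0},
    {"tx": 0.5, "ty": 0, "tz": 0, "ax": 0, "ay": 0, "az": 0, "jaw": 0},
    {"tx": 0.5, "ty": 0, "tz": 0, "ax": 0, "ay": 0, "az": 0, "jaw": 0},
    {"tx": 0.5, "ty": 0, "tz": 0, "ax": 0, "ay": 0, "az": 0, "jaw": 0}
  ]
}}

```text
time_s: 11.65
eef_pos: [568.0, -24.8, 35.2]
eef_rot: [[-0.002, 1.0, 0.001], [1.0, 0.002, -0.0], [-0.0, 0.001, -1.0]]
contact_force: [1.1, -2.6, 0.3]
gripper_width: 0.007
gripper_force: 1.0
```

Request:
{"api": "move_arm", "payload": {
  "motion": [
    {"tx": 0.8, "ty": 0, "tz": 0, "ax": 0, "ay": 0, "az": 0, "jaw": 0},
    {"tx": 0.8, "ty": 0, "tz": 0, "ax": 0, "ay": 0, "az": 0, "jaw": 0},
    {"tx": 0.8, "ty": 0, "tz": 0, "ax": 0, "ay": 0, "az": 0, "jaw": 0},
    {"tx": 0.8, "ty": 0, "tz": 0, "ax": 0, "ay": 0, "az": 0, "jaw": 0},
    {"tx": 0.8, "ty": 0, "tz": 0, "ax": 0, "ay": 0, "az": 0, "jaw": 0},
    {"tx": 0.8, "ty": 0, "tz": 0, "ax": 0, "ay": 0, "az": 0, "jaw": 0},
    {"tx": 0.8, "ty": 0, "tz": 0, "ax": 0, "ay": 0, "az": 0, "jaw": 0},
    {"tx": 0.8, "ty": 0, "tz": 0, "ax": 0, "ay": 0, "az": 0, "jaw": 0},
    {"tx": 0.8, "ty": 0, "tz": 0, "ax": 0, "ay": 0, "az": 0, "jaw": 0},
    {"tx": 0.8, "ty": 0, "tz": 0, "ax": 0, "ay": 0, "az": 0, "jaw": 0},
    {"tx": 0.8, "ty": 0, "tz": 0, "ax": 0, "ay": 0, "az": 0, "jaw": 0},
    {"tx": 0.8, "ty": 0, "tz": 0, "ax": 0, "ay": 0, "az": 0, "jaw": 0}
  ]
}}

```text
time_s: 12.85
eef_pos: [567.6, 71.6, 35.0]
eef_rot: [[-0.002, 1.0, 0.0], [1.0, 0.002, -0.0], [-0.0, 0.0, -1.0]]
contact_force: [1.7, -2.4, 0.1]
gripper_width: 0.005
gripper_force: 1.1
```

Request:
{"api": "move_arm", "payload": {
  "motion": [
    {"tx": 0.5, "ty": 0, "tz": 0, "ax": 0, "ay": 0, "az": 0, "jaw": 0},
    {"tx": 0.5, "ty": 0, "tz": 0, "ax": 0, "ay": 0, "az": 0, "jaw": 0},
    {"tx": 0.4, "ty": 0, "tz": 0, "ax": 0, "ay": 0, "az": 0, "jaw": 0},
    {"tx": 0.4, "ty": 0, "tz": 0, "ax": 0, "ay": 0, "az": 0, "jaw": 0}
  ]
}}

```text
time_s: 13.25
eef_pos: [567.5, 89.1, 35.0]
eef_rot: [[-0.002, 1.0, 0.0], [1.0, 0.002, -0.0], [-0.0, 0.0, -1.0]]
contact_force: [1.6, -2.9, 1.2]
gripper_width: 0.007
gripper_force: 0.9
```

Request:
{"api": "move_arm", "payload": {
  "motion": [
    {"tx": 0.3, "ty": 0, "tz": 0, "ax": 0, "ay": 0, "az": 0, "jaw": 0},
    {"tx": 0.3, "ty": 0, "tz": 0, "ax": 0, "ay": 0, "az": 0, "jaw": 0}
  ]
}}

```text
time_s: 13.45
eef_pos: [567.5, 95.0, 35.0]
eef_rot: [[-0.002, 1.0, 0.0], [1.0, 0.002, -0.0], [-0.0, 0.0, -1.0]]
contact_force: [1.5, -4.7, 0.8]
gripper_width: 0.006
gripper_force: 4.1
```

Request:
{"api": "move_arm", "payload": {
  "motion": [
    {"tx": 0.2, "ty": 0, "tz": 0, "ax": 0, "ay": 0, "az": 0, "jaw": 0},
    {"tx": 0.2, "ty": 0, "tz": 0, "ax": 0, "ay": 0, "az": 0, "jaw": 0}
  ]
}}

```text
time_s: 13.65
eef_pos: [567.5, 95.2, 35.0]
eef_rot: [[0.001, 1.0, -0.001], [1.0, -0.001, -0.005], [-0.005, -0.001, -1.0]]
contact_force: [-2.1, -17.3, 6.9]
gripper_width: 0.007
gripper_force: 8.7
```

The sled is home: the tip stopped at y=95.2 with 17 N, which puts the nest at about y=214.7, matching the ram seen at (569,215). I'll back off, rise and go over the knob.

Request:
{"api": "move_arm", "payload": {
  "motion": [
    {"tx": -1.5, "ty": 0, "tz": 0, "ax": 0, "ay": 0, "az": 0, "jaw": 0},
    {"tx": -2.5, "ty": 0, "tz": 0, "ax": 0, "ay": 0, "az": 0, "jaw": 0},
    {"tx": 0, "ty": 0, "tz": -3, "ax": 0, "ay": 0, "az": 0, "jaw": 0},
    {"tx": 0, "ty": 0, "tz": -4, "ax": 0, "ay": 0, "az": 0, "jaw": 0},
    {"tx": 0, "ty": 0, "tz": -4, "ax": 0, "ay": 0, "az": 0, "jaw": 0},
    {"tx": 0, "ty": 0, "tz": -4, "ax": 0, "ay": 0, "az": 0, "jaw": 0},
    {"tx": 0, "ty": 0, "tz": -4, "ax": 0, "ay": 0, "az": 0, "jaw": 0},
    {"tx": 0, "ty": 0, "tz": -3, "ax": 0, "ay": 0, "az": 0, "jaw": 0},
    {"tx": 0, "ty": 0, "tz": -1, "ax": 0, "ay": 0, "az": 0, "jaw": 0},
    {"tx": 0, "ty": 0, "tz": 0, "ax": 0, "ay": 0, "az": 0, "jaw": 0},
    {"tx": 0, "ty": 0, "tz": 0, "ax": 0, "ay": 0, "az": 0, "jaw": 0}
  ]
}}

```text
time_s: 14.75
eef_pos: [567.0, 58.9, 263.5]
eef_rot: [[-0.002, 1.0, -0.002], [1.0, 0.002, -0.0], [-0.0, -0.002, -1.0]]
contact_force: [-0.1, -0.7, -0.3]
gripper_width: 0.004
gripper_force: 0.0
```

Run:
```python
from h import *
ci=camera_info("wrist");im=capture("wrist")[...,::-1].copy();t=capture("top")[...,::-1].copy()
s=status.state();print(np.round(s["eef_pos"],1))
c=np.zeros((384,800,3),np.uint8);c[:,:512]=im;c[:288,512:]=cv2.resize(t[170:240,150:220],(288,288));cv2.imwrite("pics/w7.png",c)
hsv=cv2.cvtColor(im,cv2.COLOR_BGR2HSV);m=cv2.inRange(hsv,(5,70,60),(25,255,255))
for k in cv2.findContours(m,0,2)[0]:
    if cv2.contourArea(k)<400: continue
    p=np.array([onz(ci,*q,205,True)[:2] for q in k[:,0]],np.float32);print(k[:,0].mean(0).round(),cv2.minEnclosingCircle(p))
```

```text
[566.8  58.8 263.2]
[252. 310.] ((537.4461669921875, -68.09912109375), 146.9153594970703)
[255.  66.] ((569.1506958007812, 166.19068908691406), 16.718738555908203)
[261.  23.] ((570.4579467773438, 211.9892120361328), 23.736083984375)
```

View pics/w7.png

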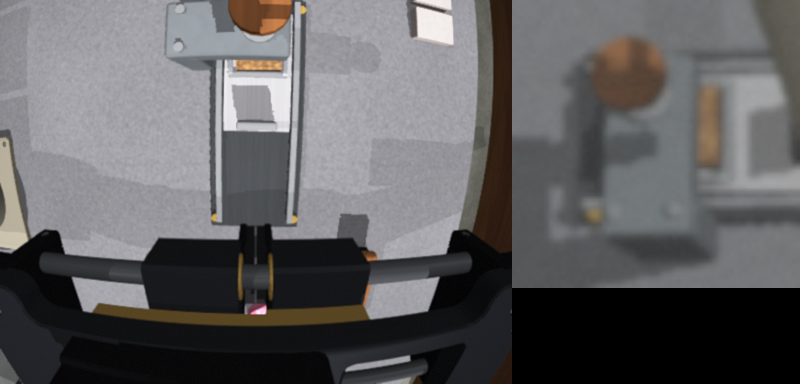

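The sled is home with the heel's tan edge showing under the head (258,66). The knob is at (261,15), world (569.5,214). I'll move over it and touch down.

Request:
{"api": "move_arm", "payload": {
  "motion": [
    {"tx": 2.5, "ty": 0.2, "tz": 0, "ax": 0, "ay": 0, "az": 0, "jaw": 0},
    {"tx": 4, "ty": 0, "tz": 0, "ax": 0, "ay": 0, "az": 0, "jaw": 0},
    {"tx": 4, "ty": 0, "tz": 0, "ax": 0, "ay": 0, "az": 0, "jaw": 0},
    {"tx": 3.5, "ty": 0, "tz": 0, "ax": 0, "ay": 0, "az": 0, "jaw": 0},
    {"tx": 1.5, "ty": 0, "tz": 1, "ax": 0, "ay": 0, "az": 0, "jaw": 0},
    {"tx": 0, "ty": 0, "tz": 2.5, "ax": 0, "ay": 0, "az": 0, "jaw": 0},
    {"tx": 0, "ty": 0, "tz": 1, "ax": 0, "ay": 0, "az": 0, "jaw": 0},
    {"tx": 0, "ty": 0, "tz": 0, "ax": 0, "ay": 0, "az": 0, "jaw": 0},
    {"tx": 0, "ty": 0, "tz": 0, "ax": 0, "ay": 0, "az": 0, "jaw": 0},
    {"tx": 0, "ty": 0, "tz": 0, "ax": 0, "ay": 0, "az": 0, "jaw": 0}
  ]
}}

```text
time_s: 15.85
eef_pos: [569.8, 213.6, 221.0]
eef_rot: [[-0.001, 1.0, 0.001], [1.0, 0.001, 0.0], [0.0, 0.001, -1.0]]
contact_force: [0.5, -0.5, -0.1]
gripper_width: 0.007
gripper_force: 0.0
```

Run:
```python
from h import *
s=status.state();print(np.round(s["eef_pos"],1),np.round(s["contact_force"],1))
```

```text
[569.8 213.6 221. ] [ 0.5 -0.5 -0.1]
```

Request:
{"api": "move_arm", "payload": {
  "motion": [
    {"tx": 0, "ty": 0, "tz": 0.6, "ax": 0, "ay": 0, "az": 0, "jaw": 0},
    {"tx": 0, "ty": 0, "tz": 0.6, "ax": 0, "ay": 0, "az": 0, "jaw": 0},
    {"tx": 0, "ty": 0, "tz": 0.5, "ax": 0, "ay": 0, "az": 0, "jaw": 0},
    {"tx": 0, "ty": 0, "tz": 0.5, "ax": 0, "ay": 0, "az": 0, "jaw": 0},
    {"tx": 0, "ty": 0, "tz": 0.5, "ax": 0, "ay": 0, "az": 0, "jaw": 0},
    {"tx": 0, "ty": 0, "tz": 0.5, "ax": 0, "ay": 0, "az": 0, "jaw": 0},
    {"tx": 0, "ty": 0, "tz": 0.4, "ax": 0, "ay": 0, "az": 0, "jaw": 0}
  ]
}}

```text
time_s: 16.55
eef_pos: [569.4, 213.9, 184.3]
eef_rot: [[-0.002, 1.0, 0.0], [1.0, 0.002, -0.0], [-0.0, 0.0, -1.0]]
contact_force: [-3.6, -2.7, 10.6]
gripper_width: 0.003
gripper_force: 5.5
```

Request:
{"api": "move_arm", "payload": {
  "motion": [
    {"tx": 0, "ty": 0, "tz": 0.4, "ax": 0, "ay": 0, "az": 0, "jaw": 0},
    {"tx": 0, "ty": 0, "tz": 0.3, "ax": 0, "ay": 0, "az": 0, "jaw": 0},
    {"tx": 0, "ty": 0, "tz": 0.2, "ax": 0, "ay": 0, "az": 0, "jaw": 0},
    {"tx": 0, "ty": 0, "tz": 0, "ax": 0, "ay": 0, "az": 0, "jaw": 0},
    {"tx": 0, "ty": 0, "tz": 0, "ax": 0, "ay": 0, "az": 0, "jaw": 0},
    {"tx": 0, "ty": 0, "tz": 0, "ax": 0, "ay": 0, "az": 0, "jaw": 0},
    {"tx": 0, "ty": 0, "tz": 0, "ax": 0, "ay": 0, "az": 0, "jaw": 0}
  ]
}}

```text
time_s: 17.25
eef_pos: [569.4, 213.9, 176.5]
eef_rot: [[-0.002, 1.0, 0.001], [1.0, 0.002, -0.0], [-0.0, 0.001, -1.0]]
contact_force: [-5.4, -3.5, 16.1]
gripper_width: 0.003
gripper_force: 7.8
```

Travel is about 29–31 mm by height and force (16 N). Now I'll hold it for over 3 s.

Request:
{"api": "move_arm", "payload": {
  "motion": [
    {"tx": 0, "ty": 0, "tz": 0, "ax": 0, "ay": 0, "az": 0, "jaw": 0},
    {"tx": 0, "ty": 0, "tz": 0, "ax": 0, "ay": 0, "az": 0, "jaw": 0},
    {"tx": 0, "ty": 0, "tz": 0, "ax": 0, "ay": 0, "az": 0, "jaw": 0},
    {"tx": 0, "ty": 0, "tz": 0, "ax": 0, "ay": 0, "az": 0, "jaw": 0},
    {"tx": 0, "ty": 0, "tz": 0, "ax": 0, "ay": 0, "az": 0, "jaw": 0},
    {"tx": 0, "ty": 0, "tz": 0, "ax": 0, "ay": 0, "az": 0, "jaw": 0},
    {"tx": 0, "ty": 0, "tz": 0, "ax": 0, "ay": 0, "az": 0, "jaw": 0},
    {"tx": 0, "ty": 0, "tz": 0, "ax": 0, "ay": 0, "az": 0, "jaw": 0},
    {"tx": 0, "ty": 0, "tz": 0, "ax": 0, "ay": 0, "az": 0, "jaw": 0},
    {"tx": 0, "ty": 0, "tz": 0, "ax": 0, "ay": 0, "az": 0, "jaw": 0},
    {"tx": 0, "ty": 0, "tz": 0, "ax": 0, "ay": 0, "az": 0, "jaw": 0},
    {"tx": 0, "ty": 0, "tz": 0, "ax": 0, "ay": 0, "az": 0, "jaw": 0}
  ]
}}

```text
time_s: 18.45
eef_pos: [569.4, 213.9, 176.4]
eef_rot: [[-0.002, 1.0, 0.001], [1.0, 0.002, -0.0], [-0.0, 0.001, -1.0]]
contact_force: [-5.9, -3.3, 15.9]
gripper_width: 0.008
gripper_force: 7.8
```

Request:
{"api": "move_arm", "payload": {
  "motion": [
    {"tx": 0, "ty": 0, "tz": 0, "ax": 0, "ay": 0, "az": 0, "jaw": 0},
    {"tx": 0, "ty": 0, "tz": 0, "ax": 0, "ay": 0, "az": 0, "jaw": 0},
    {"tx": 0, "ty": 0, "tz": 0, "ax": 0, "ay": 0, "az": 0, "jaw": 0},
    {"tx": 0, "ty": 0, "tz": 0, "ax": 0, "ay": 0, "az": 0, "jaw": 0},
    {"tx": 0, "ty": 0, "tz": 0, "ax": 0, "ay": 0, "az": 0, "jaw": 0},
    {"tx": 0, "ty": 0, "tz": 0, "ax": 0, "ay": 0, "az": 0, "jaw": 0},
    {"tx": 0, "ty": 0, "tz": 0, "ax": 0, "ay": 0, "az": 0, "jaw": 0},
    {"tx": 0, "ty": 0, "tz": 0, "ax": 0, "ay": 0, "az": 0, "jaw": 0},
    {"tx": 0, "ty": 0, "tz": 0, "ax": 0, "ay": 0, "az": 0, "jaw": 0},
    {"tx": 0, "ty": 0, "tz": 0, "ax": 0, "ay": 0, "az": 0, "jaw": 0},
    {"tx": 0, "ty": 0, "tz": 0, "ax": 0, "ay": 0, "az": 0, "jaw": 0},
    {"tx": 0, "ty": 0, "tz": 0, "ax": 0, "ay": 0, "az": 0, "jaw": 0}
  ]
}}

```text
time_s: 19.65
eef_pos: [569.4, 213.9, 176.4]
eef_rot: [[-0.002, 1.0, 0.001], [1.0, 0.002, -0.0], [-0.0, 0.001, -1.0]]
contact_force: [-5.5, -3.7, 15.2]
gripper_width: 0.006
gripper_force: 7.8
```

Request:
{"api": "move_arm", "payload": {
  "motion": [
    {"tx": 0, "ty": 0, "tz": 0, "ax": 0, "ay": 0, "az": 0, "jaw": 0},
    {"tx": 0, "ty": 0, "tz": 0, "ax": 0, "ay": 0, "az": 0, "jaw": 0},
    {"tx": 0, "ty": 0, "tz": 0, "ax": 0, "ay": 0, "az": 0, "jaw": 0},
    {"tx": 0, "ty": 0, "tz": 0, "ax": 0, "ay": 0, "az": 0, "jaw": 0},
    {"tx": 0, "ty": 0, "tz": 0, "ax": 0, "ay": 0, "az": 0, "jaw": 0},
    {"tx": 0, "ty": 0, "tz": 0, "ax": 0, "ay": 0, "az": 0, "jaw": 0},
    {"tx": 0, "ty": 0, "tz": 0, "ax": 0, "ay": 0, "az": 0, "jaw": 0},
    {"tx": 0, "ty": 0, "tz": 0, "ax": 0, "ay": 0, "az": 0, "jaw": 0},
    {"tx": 0, "ty": 0, "tz": 0, "ax": 0, "ay": 0, "az": 0, "jaw": 0},
    {"tx": 0, "ty": 0, "tz": 0, "ax": 0, "ay": 0, "az": 0, "jaw": 0},
    {"tx": 0, "ty": 0, "tz": 0, "ax": 0, "ay": 0, "az": 0, "jaw": 0},
    {"tx": 0, "ty": 0, "tz": 0, "ax": 0, "ay": 0, "az": 0, "jaw": 0}
  ]
}}

```text
time_s: 20.85
eef_pos: [569.4, 213.9, 176.4]
eef_rot: [[-0.002, 1.0, 0.001], [1.0, 0.002, -0.0], [-0.0, 0.001, -1.0]]
contact_force: [-5.9, -3.8, 15.6]
gripper_width: 0.005
gripper_force: 7.8
```

```bash
python3 -c "
from bench import job_done;print(job_done())"
```

```text
the job is handed in; nothing more can be done
None
```

I handed the job in with the larger heel flat in the nest and the sled home at its stop; the knob, held about 29 mm down at 15–16 N for over 3.5 s, was still held down at hand-in.

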